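Close up the baby-feeding box

TASK

Close up the white feeding box: push its drawer in until it is fully home, and push its blue lid down until it lies flat and shut. Use light pushes with the fingertips only: do not grip anything and do not slam the lid. Leave the jars, the funnel and the yellow bowl standing where they are, and finish clear of everything.

Things in the scene. Friction and masses are not known exactly. Their poses are not given: they have to be found in the camera images.
- box: White melamine box fixed to the shelf, 150 mm deep (its x), 220 mm wide (its y), 85 mm high; origin at the centre of its underside, on the surface. Its front looks along its own -x, roughly to the robot. Below is one drawer in the front; above it a 17 mm deep tray (with a pink spoon in it) that the blue lid covers. Carries drawer and lid.
- drawer (a joint): Drawer, m: 0 = fully home, grows as it comes out along the box's -x (at most 0.10). Slides with about 2 N of friction and stays where it is left.
- drawer_front (a point): Centre of the outer face of the drawer's flat wooden front, which has no handle: 210 mm wide, 56 mm high (from 6 to 62 mm above the surface), 12 mm thick. At drawer = 0 this face lies 87 mm in front of the box's centre (the front stands 12 mm proud of the box).
- lid (a joint): Lid angle, rad: 0 = lying flat and shut, grows as the lid's front edge rises; upright at 1.57. A stiff hinge: it stays at whatever angle it is left, and closing it takes about 1 to 2 N at the edge.
- lid_edge (a point): Middle of the blue lid's free (front) edge, on its outer (upper) face. The lid is a flat slab 155 mm long from hinge to free edge, 220 mm wide, 6 mm thick, without a knob.
- lid_hinge (a point): Middle of the lid's hinge line, which runs along the box's y at the top of its back: 75 mm behind the box's centre, 85 mm above the surface. The underside of the lid passes through this line, the outer face is 6 mm off it.
- jar_a_mid (a point): Centre (half-way up) of an empty glass baby food jar with a green lid, 56 mm across, 78 mm high, standing loose. Bystander.
- jar_b_mid (a point): Centre (half-way up) of a second jar just like it. Bystander.
- funnel_mid (a point): Centre (half-way up) of a small stainless steel funnel standing loose mouth down, 68 mm across at the foot, 80 mm high. Bystander.
- bowl_mid (a point): Centre (half-way up) of a yellow plastic bowl, 124 mm across, 50 mm high, standing loose on a clear turntable (190 mm across, top 19 mm above the surface) that spins freely. Bystander.

How it is judged:
At the end, for the whole second after the job is handed in: The drawer is within 4 mm of fully home and the lid within 0.04 rad (6 mm at its edge) of flat, both at rest; both jars, the funnel and the bowl are within 20 mm of where they stood (value of joint drawer below 0.004 m and value of joint lid below 0.04 rad and velocity of joint lid between -0.05 and 0.05 rad/s and velocity of joint drawer between -0.01 and 0.01 m/s and distance of each of jar_a_mid, jar_b_mid, funnel_mid, bowl_mid from where it was at the start of the episode below 0.02 m); the robot touches nothing.
It fails at once if a jar, the funnel or the bowl is lifted, carried, tipped or pushed more than 20 mm (distance of any of jar_a_mid, jar_b_mid, funnel_mid, bowl_mid from where it was at the start of the episode above 0.02 m).
It fails at once if the lid is slammed (closes faster than 3 rad/s) (velocity of joint lid below -3 rad/s).
It fails at once if the fingers press or grip the box, drawer or lid with more than 60 N (contact force between the fingers and box above 60 N).
It also fails if it takes over 48 s, if anything falls off the work surface, if the arm or the gripper's body presses on something with over 40 N, if the wrist force passes 120 N, or if a joint passes its speed limit or range.

ROBOT

A 6-joint arm with a two-finger parallel gripper is mounted at the origin on the work surface. World frame = base frame: x ahead of the robot, y to its left, z up, the work surface at z = 0. Lengths are in m, angles in rad, forces in N, time in s.
With the tool pointing down it reaches from about 0.3 to 0.875 m from the base axis. Payload 6.4 kg.
Tool frame: the origin (TCP) lies midway between the tips of the shut fingers; the grasp point (between the pads) lies 19 mm behind it; z points along the fingers, y is the line along which they close (so a half turn about z gives the same grasp; the last joint's range is limited). The gripper opens to 85 mm and grips with 20 to 120 N. Pads are 22 mm wide; open, the fingers measure 114 mm over their backs; the gripper's body (76 mm by 85 mm) begins 54 mm behind the grasp point. The pads swing forward as they close: fully open they stand 13 mm farther back than shut.
Start: joints at [-1.508, 0.181, 1.607, -0, 1.354, -0.206], TCP at [0.153, -0.554, 0.231] pointing down, gripper open.
Joint ranges: [-2.99, 2.99], [-0.89, 2.07], [0.3, 2.58], [-1.14, 4.28], [0, 2.63], [-3.12, 3.12]. Speed limits (rad/s): [2.57, 2.57, 3.01, 3.14, 3.14, 3.14].

INTERFACE

Orientations are given as a unit quaternion [w, x, y, z].
In Python, from bench import status, camera, ctrl gives the robot as it stands. The module is installed in compiled form; this text tells all that it offers.
- The arm moves only by the shell command python3 -m handwheel 'ROWS'. ROWS is JSON, a list that holds one entry, the list of rows, each a list of 7 numbers: the opening, from -1 (shut) to 1 (fully open), then the shift along the tool's x, y, z in cm, then the turn, a rotation vector about the tool's x, y, z in degrees. A call has 1 to 10 rows; each row is the pose to reach, as a shift and turn from the pose commanded when the call began, along the tool's axes at that moment; what a row does not reach only later rows make up. A row lasts 1/8 s, in which the tool goes at most 62.5 mm and 10.7 degrees, less where a joint would pass 70% of its speed; a pose out of reach is approached as far as the arm can. A call with a gripper value outside its range is refused whole. The fingers move at their own pace and stop on an object; the grip force is fixed at half the most. Time passes only in rows, so rows that repeat a pose let the fingers close. It gives the time, the measured TCP pose, the force, the opening and the grip force at its end, in the units of the state.
- status.get_obs(): the state, without advancing time (a new reading comes with each control period).
- camera(name): name is "scene" or "top"; returns a dict with "frame" (480x640x3 uint8, blue, green, red), "depth" (480x640 float32, m along the optical axis (not along the pixel's ray), 0 where there is no reading), "fx", "fy", "cx", "cy" (pixels), "dist" ([k1, k2, p1, p2, k3] as OpenCV has them; the pictures are not rectified), "extrinsics" (4x4, takes a point from camera to world coordinates). Camera axes: x right, y down, z forward; pixel columns grow to the right and rows downward; lengths in m; the calibration is good to about 2 mm. A picture is of the moment at which its call begins.
- ctrl.hand_in(): hands the job in; it is judged then, once.
The state is a dict: "time_s": time; "q": joint angles; "dq": joint speeds; "joint_efforts": joint torques, N m; "eef_pos": TCP position; "eef_rot": TCP orientation; "wrist_force": force on the tool from outside, world axes, zero at the start; "torque": the same for the moment, N m; "opening": opening from 0.0 (shut) to 1.0 (fully open); "grasp_force": force on a finger pad.
Only numpy, scipy, OpenCV 4.12 (cv2) and the standard library are available. Lean on these libraries where they do the work, as an engineer would, in place of code of your own. Each camera call takes 0.05 s, during which the arm holds its last target. There are 200 camera calls.

## Working session

There is one attempt and no reset: what is moved stays moved. The work goes in short steps, Python scripts to look and compute and a shell command to move; the robot and the scene stay as the last step left them, time stands still between calls to the robot, and variables do not carry over. Pictures are saved under pics/ and viewed, at most 10 in all, crops included, and the job is handed in when it is done.

```bash
mkdir -p pics
python3 - <<'E'
from bench import status,camera
import cv2,numpy as np
s=status.get_obs();print(s['time_s'],s['eef_pos'],s['eef_rot'],s['opening'])
for n in('scene','top'):
    c=camera(n);cv2.imwrite(f'pics/{n}0.png',c['frame']);np.savez(f'{n}0.npz',**c)
    print(n,c['fx'],c['dist'],np.round(c['extrinsics'],3).tolist())
E
```

```text
0.0 [ 0.15268231 -0.55380032  0.23039496] [-8.62589771e-04  9.90985038e-01  1.33969790e-01  7.32920308e-05] 0.9963288532295292
scene 598.3333352196928 [-0.15656697  0.          0.          0.          0.        ] [[0.884, 0.407, -0.228, 0.853], [0.467, -0.756, 0.459, -0.464], [0.014, -0.512, -0.859, 1.062], [0.0, 0.0, 0.0, 1.0]]
top 437.60089724435824 [-0.06625865  0.          0.          0.          0.        ] [[-0.001, -0.991, 0.132, 0.493], [-0.999, 0.006, 0.033, 0.065], [-0.034, -0.132, -0.991, 0.839], [0.0, 0.0, 0.0, 1.0]]
```

View pics/scene0.png

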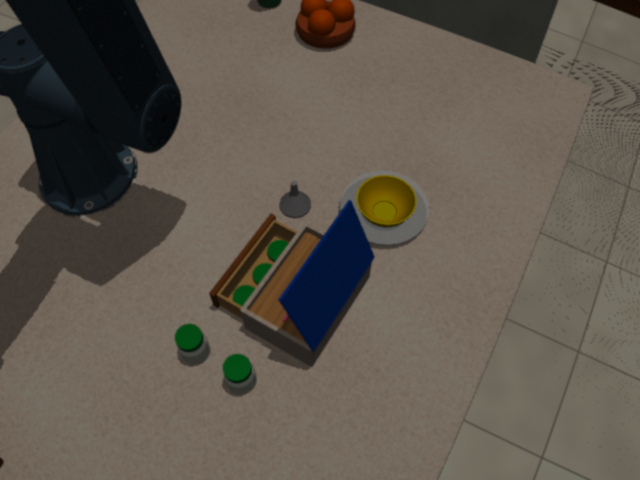

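View pics/top0.png

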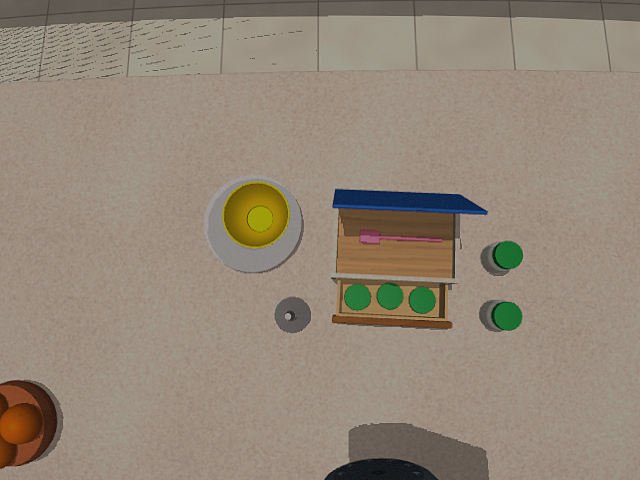

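The pictures show the drawer about 9 cm out (its front edge from about (333,320) to (451,325) in the top view) and the lid near or past upright (333,195)–(487,212). The jars are on the right at (508,255) and (507,316), the funnel is at (292,315), and the bowl is at (257,215). Next I'll measure these with rays and depth.

```bash
cat > h.py <<'E'
import numpy as np,cv2
def cloud(c):
    h,w=c['depth'].shape
    K=np.array([[c['fx'],0,c['cx']],[0,c['fy'],c['cy']],[0,0,1]],float)
    g=np.stack(np.meshgrid(np.arange(w),np.arange(h)),-1).reshape(-1,1,2).astype(float)
    n=cv2.undistortPoints(g,K,np.array(c['dist'],float)).reshape(h,w,2)
    p=np.dstack([n,np.ones((h,w))])*c['depth'][...,None]
    E=np.array(c['extrinsics']);return p@E[:3,:3].T+E[:3,3]
def mask(c,lo,hi): return (cv2.inRange(cv2.cvtColor(c['frame'],cv2.COLOR_BGR2HSV),lo,hi)>0)&(c['depth']>0)
E
python3 - <<'E'
from h import *
for n in('scene','top'):
    c=dict(np.load(n+'0.npz'));P=cloud(c);print('==',n)
    def blobs(nm,lo,hi,mn=80):
        k,l,st,ce=cv2.connectedComponentsWithStats(mask(c,lo,hi).astype(np.uint8))
        for i in range(1,k):
            if st[i,4]>mn:
                q=P[l==i];print(nm,ce[i].round(),st[i,4],np.median(q,0).round(3),np.percentile(q,2,0).round(3),np.percentile(q,98,0).round(3))
    blobs('green',(50,100,40),(75,255,255));blobs('yellow',(22,150,60),(33,255,255))
    m=mask(c,(105,120,40),(130,255,255));q=P[m]
    q=q[(q[:,2]>.05)]
    # lid plane and corners
    r,_=cv2.findContours(m.astype(np.uint8),0,2)
    r=max(r,key=cv2.contourArea);cor=cv2.approxPolyDP(r,6,True)[:,0]
    ctr=np.median(q,0);u,s,v=np.linalg.svd(q-ctr,full_matrices=False);d=abs((q-ctr)@v[2])
    qq=q[d<.01];ctr=qq.mean(0);v=np.linalg.svd(qq-ctr,full_matrices=False)[2]
    print('lid ctr',ctr.round(3),'normal',v[2].round(3),'resid',d.mean(),'z',np.percentile(q[:,2],[1,99]))
    print([(k.tolist(),P[k[1],k[0]].round(3).tolist()) for k in cor])
    if n=='top':
        for u0,v0 in[(337,319),(360,320),(420,322),(447,323),(340,279),(450,281),(395,277),(395,281),(292,315),(289,315)]:
            print(u0,v0,P[v0,u0].round(3),c['frame'][v0,u0])
E
```

```text
== scene
green [276. 249.] 260 [0.488 0.027 0.021] [0.472 0.004 0.017] [0.499 0.049 0.025]
green [260. 272.] 218 [ 0.487 -0.033  0.021] [ 0.473 -0.055  0.016] [ 0.497 -0.012  0.024]
green [242. 294.] 268 [ 0.481 -0.092  0.021] [ 0.466 -0.111  0.016] [ 0.493 -0.072  0.025]
green [188. 336.] 558 [ 0.46  -0.229  0.078] [ 0.438 -0.251  0.074] [ 0.482 -0.207  0.081]
green [236. 367.] 608 [ 0.566 -0.236  0.078] [ 0.543 -0.257  0.073] [ 0.587 -0.214  0.081]
yellow [386. 200.] 2344 [0.634 0.229 0.041] [0.584 0.157 0.022] [0.693 0.267 0.07 ]
lid ctr [ 0.643 -0.046  0.166] normal [-0.923  0.047 -0.381] resid 0.0008898957099799022 z [0.08942015 0.2303757 ]
[([349, 200], [0.621, 0.068, 0.231]), ([279, 299], [0.609, -0.147, 0.23]), ([312, 350], [0.667, -0.151, 0.092]), ([373, 257], [0.679, 0.064, 0.09])]
== top
green [508. 254.] 622 [ 0.566 -0.233  0.079] [ 0.543 -0.256  0.073] [ 0.587 -0.211  0.081]
green [389. 296.] 537 [ 0.495 -0.031  0.022] [ 0.475 -0.053  0.018] [ 0.517 -0.011  0.025]
green [357. 297.] 538 [0.493 0.028 0.022] [0.473 0.006 0.019] [0.515 0.05  0.025]
green [422. 300.] 543 [ 0.
[... 230 characters left out ...]
66 0.071]
lid ctr [ 0.639 -0.039  0.18 ] normal [ 0.92  -0.045  0.388] resid 0.0006516381869890845 z [0.09380227 0.23220336]
[([333, 201], [0.635, 0.07, 0.202]), ([486, 213], [0.61, -0.146, 0.229]), ([458, 194], [0.67, -0.146, 0.093]), ([337, 189], [0.68, 0.064, 0.092])]
337 319 [0.455 0.065 0.062] [ 39  72 120]
360 320 [0.453 0.025 0.063] [ 37  74 117]
420 322 [ 0.45  -0.079  0.064] [ 32  62 104]
447 323 [ 0.447 -0.126  0.063] [ 27  64 106]
340 279 [0.525 0.06  0.056] [ 52  79 100]
450 281 [ 0.52  -0.128  0.085] [136 152 164]
395 277 [ 0.527 -0.034  0.087] [139 152 161]
395 281 [ 0.523 -0.044  0.012] [47 74 95]
292 315 [0.462 0.144 0.069] [48 48 50]
289 315 [0.463 0.148 0.08 ] [155 159 165]
```

```bash
python3 -m handwheel '[[[-1,36,-44.5,0,0,0,18.5],[-1,36,-44.5,0,0,0,18.5],[-1,36,-44.5,0,0,0,18.5],[-1,36,-44.5,0,0,0,18.5],[-1,36,-44.5,0,0,0,18.5],[-1,36,-44.5,0,0,0,18.5],[-1,36,-44.5,0,0,0,18.5],[-1,36,-44.5,0,0,0,18.5],[-1,36,-44.5,0,0,0,18.5],[-1,36,-44.5,0,0,0,18.5]]]'
```

```text
time_s: 1.35
eef_pos: [0.382, -0.0259, 0.2311]
eef_rot: [-0.0, 1.0, -0.024, -0.0]
wrist_force: [-0.5, -0.3, -0.0]
opening: 0.0
grasp_force: 0.0
```

```bash
python3 -m handwheel '[[[-1,0,0.8,6,0,0,0],[-1,0,0.8,12,0,0,0],[-1,0,0.8,17,0,0,0],[-1,0,0.8,19.3,0,0,0],[-1,0,0.8,19.3,0,0,0]]]'; python3 -m handwheel '[[[-1,1.5,0,0,0,0,0],[-1,3,0,0,0,0,0],[-1,4,0,0,0,0,0],[-1,5,0,0,0,0,0],[-1,6,0,0,0,0,0],[-1,7,0,0,0,0,0],[-1,8,0,0,0,0,0],[-1,9,0,0,0,0,0],[-1,9.5,0,0,0,0,0],[-1,9.5,0,0,0,0,0]]]'
```

```text
time_s: 1.98
eef_pos: [0.3791, -0.0377, 0.0366]
eef_rot: [-0.001, 1.0, -0.028, -0.003]
wrist_force: [0.3, -0.6, -0.2]
opening: -0.0
grasp_force: 0.0
time_s: 3.22
eef_pos: [0.4768, -0.0431, 0.0384]
eef_rot: [0.0, 1.0, -0.027, 0.001]
wrist_force: [-0.8, 0.0, -0.8]
opening: -0.0
grasp_force: 0.0
```

```bash
python3 -m handwheel '[[[-1,0.5,0,0,0,0,0],[-1,1,0,0,0,0,0],[-1,1.4,0,0,0,0,0],[-1,1.7,0,0,0,0,0]]]'
python3 - <<'E'
from bench import camera
from h import *
c=camera('top');cv2.imwrite('pics/t1.png',c['frame']);P=cloud(c)
for u in(345,360,430,440):
  for v in range(268,330,3):
    p=P[v,u]
    print(u,v,p.round(3),c['frame'][v,u])
E
```

```text
time_s: 3.72
eef_pos: [0.4932, -0.0437, 0.0382]
eef_rot: [-0.0, 1.0, -0.027, -0.0]
wrist_force: [-2.1, 0.4, -1.1]
opening: 0.005
grasp_force: 0.8
345 268 [0.544 0.051 0.068] [ 81 125 166]
345 271 [0.539 0.051 0.068] [ 75 118 159]
345 274 [0.532 0.051 0.087] [155 168 176]
345 277 [0.527 0.051 0.087] [135 144 152]
345 280 [0.523 0.051 0.056] [ 85 130 161]
345 283 [0.518 0.051 0.061] [ 41  80 131]
345 286 [0.513 0.051 0.061] [ 39  81 132]
345 289 [0.508 0.05  0.001] [ 94 101 113]
345 292 [0.503 0.05  0.003] [128 141 157]
345 295 [ 0.497  0.05  -0.003] [143 159 172]
345 298 [0.491 0.05  0.002] [143 159 174]
345 301 [0.486 0.05  0.003] [141 156 174]
345 304 [0.48  0.05  0.001] [139 154 171]
345 307 [0.474 0.05  0.001] [142 156 174]
345 310 [0.469 0.05  0.002] [146 160 173]
345 313 [ 0.463  0.05  -0.001] [141 155 171]
345 316 [ 0.458  0.05  -0.   ] [141 155 172]
345 319 [0.452 0.05  0.001] [145 160 173]
345 322 [0.446 0.05  0.001] [146 162 174]
345 325 [0.441 0.05  0.001] [140 155 173]
345 328 [ 0.435  0.05  -0.001] [138 154 170]
360 268 [0.544 0.024 0.068] [ 81 124 169]
360 271 [0.539 0.0
[... 1930 characters left out ...]
[95 87 73]
440 283 [ 0.507 -0.038  0.399] [98 89 76]
440 286 [ 0.504 -0.038  0.399] [99 91 78]
440 289 [ 0.501 -0.037  0.4  ] [101  93  80]
440 292 [ 0.498 -0.037  0.401] [102  94  81]
440 295 [ 0.495 -0.037  0.4  ] [106  98  84]
440 298 [ 0.492 -0.037  0.4  ] [105  96  83]
440 301 [ 0.489 -0.037  0.401] [105  97  83]
440 304 [ 0.486 -0.037  0.4  ] [103  94  82]
440 307 [ 0.483 -0.037  0.398] [96 91 76]
440 310 [ 0.48  -0.037  0.398] [98 90 75]
440 313 [ 0.477 -0.038  0.396] [95 88 72]
440 316 [ 0.474 -0.038  0.394] [89 79 68]
440 319 [ 0.471 -0.038  0.392] [88 81 68]
440 322 [ 0.468 -0.038  0.392] [82 77 65]
440 325 [ 0.465 -0.039  0.389] [81 76 63]
440 328 [ 0.462 -0.039  0.388] [81 74 62]
```

View pics/t1.png

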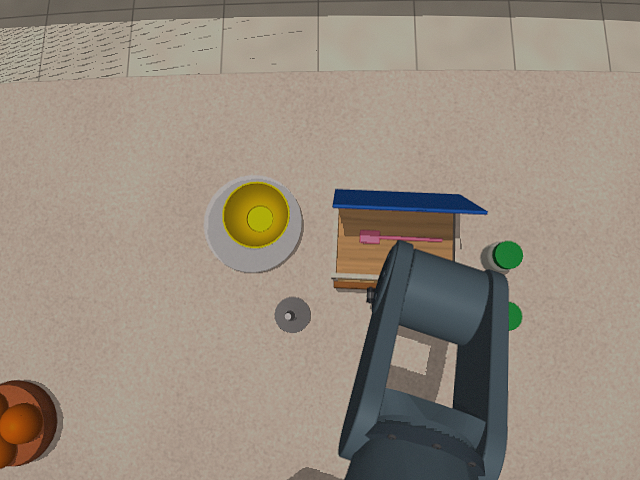

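The arm now covers the drawer's middle. The drawer front shows at about (350,286), just in front of the box lip at (350,277), with only a few mm left to go. I'll push on in small steps until the force rises at the stop.

```bash
python3 -m handwheel '[[[-1,0.15,0,0,0,0,0],[-1,0.3,0,0,0,0,0],[-1,0.3,0,0,0,0,0]]]'; python3 -m handwheel '[[[-1,0.1,0,0,0,0,0],[-1,0.2,0,0,0,0,0],[-1,0.2,0,0,0,0,0]]]'
```

```text
time_s: 4.15
eef_pos: [0.4963, -0.044, 0.0384]
eef_rot: [0.0, 1.0, -0.027, 0.0]
wrist_force: [-1.4, 1.0, -0.6]
opening: -0.002
grasp_force: 0.3
time_s: 4.53
eef_pos: [0.4979, -0.044, 0.0383]
eef_rot: [-0.0, 1.0, -0.027, -0.0]
wrist_force: [-3.0, -0.4, 2.1]
opening: -0.0
grasp_force: 1.3
```

```bash
python3 -m handwheel '[[[-1,0.1,0,0,0,0,0],[-1,0.15,0,0,0,0,0],[-1,0.15,0,0,0,0,0]]]';python3 -m handwheel '[[[-1,0.1,0,0,0,0,0],[-1,0.1,0,0,0,0,0]]]'
```

```text
time_s: 4.9
eef_pos: [0.4979, -0.0439, 0.038]
eef_rot: [-0.0, 1.0, -0.027, -0.002]
wrist_force: [-8.5, -0.1, 5.9]
opening: 0.002
grasp_force: 3.9
time_s: 5.15
eef_pos: [0.4979, -0.0438, 0.0378]
eef_rot: [-0.0, 1.0, -0.027, -0.003]
wrist_force: [-11.3, 0.3, 7.4]
opening: -0.0
grasp_force: 5.7
```

The drawer is on its stop: the force rose to 11 N with no motion. I'll back off, rise, and go over behind the lid.

```bash
python3 -m handwheel '[[[-1,-1.5,0,0,0,0,0],[-1,-2.5,0,-5,0,0,0],[-1,-2.5,0,-11,0,0,0],[-1,-2.5,0,-17,0,0,0],[-1,-2.5,0,-23,0,0,0],[-1,-2.5,0,-29,0,0,0],[-1,-2.5,0,-29,0,0,0]]]'; python3 -m handwheel '[[[-1,5,-0.3,0,0,0,0],[-1,10,-0.6,0,0,0,0],[-1,15,-1,0,0,0,0],[-1,20.5,-1,0,0,0,0],[-1,20.5,-1,0,0,0,0]]]'
python3 - <<'E'
from bench import camera
import cv2
cv2.imwrite('pics/s2.png',camera('scene')['frame'])
E
```

```text
time_s: 6.02
eef_pos: [0.4785, -0.0437, 0.3345]
eef_rot: [0.002, 1.0, -0.027, 0.006]
wrist_force: [1.0, -0.4, -0.5]
opening: 0.001
grasp_force: 0.0
time_s: 6.65
eef_pos: [0.6828, -0.044, 0.3225]
eef_rot: [-0.001, 1.0, -0.027, -0.003]
wrist_force: [-0.4, 0.1, -1.1]
opening: -0.001
grasp_force: 0.0
```

View pics/s2.png

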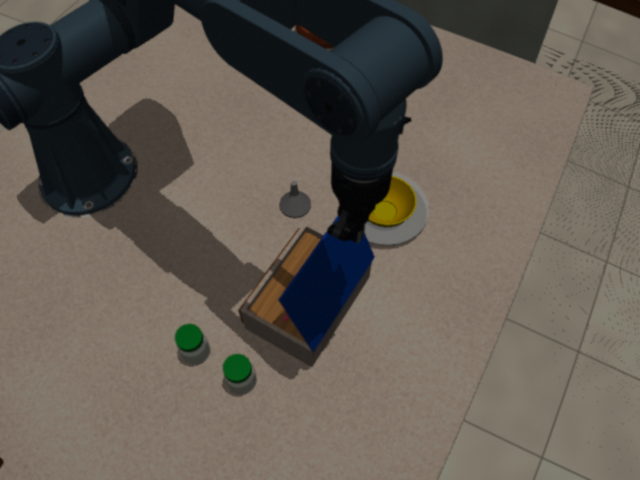

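The gripper is above and behind the lid's free edge, at about (345,230). The drawer is flush and the bystanders are untouched. Next I go down behind the lid and sweep it closed along its arc.

```bash
python3 -m handwheel '[[[-1,0,0,5,0,0,0],[-1,0,0,9,0,0,0],[-1,0,0,11.3,0,0,0],[-1,0,0,11.3,0,0,0]]]'; python3 -m handwheel '[[[-1,-1.5,0,0,0,0,0],[-1,-3,0,0,0,0,0],[-1,-4.4,0,0.2,0,0,0],[-1,-5.3,0,0.6,0,0,0],[-1,-6.2,0,1,0,0,0],[-1,-7.2,0,1.6,0,0,0],[-1,-8.1,0,2.3,0,0,0],[-1,-8.1,0,2.3,0,0,0]]]'
```

```text
time_s: 7.2
eef_pos: [0.6786, -0.0435, 0.2134]
eef_rot: [-0.0, 1.0, -0.027, -0.002]
wrist_force: [0.6, -0.3, 0.4]
opening: 0.004
grasp_force: 0.0
time_s: 8.2
eef_pos: [0.5986, -0.0393, 0.191]
eef_rot: [-0.0, 1.0, -0.027, -0.001]
wrist_force: [0.4, 0.6, -0.1]
opening: 0.001
grasp_force: 0.0
```

```bash
python3 -m handwheel '[[[-1,-0.8,0,0.7,0,0,0],[-1,-1.5,0,1.5,0,0,0],[-1,-2.3,0,2.4,0,0,0],[-1,-3,0,3.3,0,0,0],[-1,-3.6,0,4.3,0,0,0],[-1,-4.1,0,5.4,0,0,0],[-1,-4.5,0,6.5,0,0,0],[-1,-4.8,0,7.7,0,0,0],[-1,-4.8,0,8.7,0,0,0],[-1,-4.8,0,8.7,0,0,0]]]'
```

```text
time_s: 9.45
eef_pos: [0.5514, -0.0368, 0.1041]
eef_rot: [-0.0, 1.0, -0.027, -0.001]
wrist_force: [0.1, 0.4, -0.6]
opening: -0.0
grasp_force: 0.0
```

```bash
python3 -m handwheel '[[[-1,0,0,0.4,0,0,0],[-1,0,0,0.8,0,0,0],[-1,0,0,1.1,0,0,0],[-1,0,0,1.1,0,0,0]]]'; python3 -m handwheel '[[[-1,0,0,0.1,0,0,0],[-1,0,0,0.2,0,0,0],[-1,0,0,0.2,0,0,0]]]'
```

```text
time_s: 9.95
eef_pos: [0.5519, -0.0369, 0.0941]
eef_rot: [-0.0, 1.0, -0.027, -0.0]
wrist_force: [-0.0, -0.3, -0.7]
opening: -0.003
grasp_force: 0.0
time_s: 10.32
eef_pos: [0.552, -0.0369, 0.0923]
eef_rot: [-0.0, 1.0, -0.027, 0.0]
wrist_force: [0.6, -1.2, -0.6]
opening: -0.003
grasp_force: 0.0
```

```bash
python3 -m handwheel '[[[-1,0,0,0.1,0,0,0],[-1,0,0,0.2,0,0,0],[-1,0,0,0.2,0,0,0]]]'
python3 - <<'E'
from bench import camera
import cv2
cv2.imwrite('pics/s3.png',camera('scene')['frame'])
E
```

```text
time_s: 10.7
eef_pos: [0.552, -0.037, 0.091]
eef_rot: [0.0, 1.0, -0.027, -0.0]
wrist_force: [-2.5, 0.5, 6.2]
opening: 0.001
grasp_force: 3.3
```

View pics/s3.png

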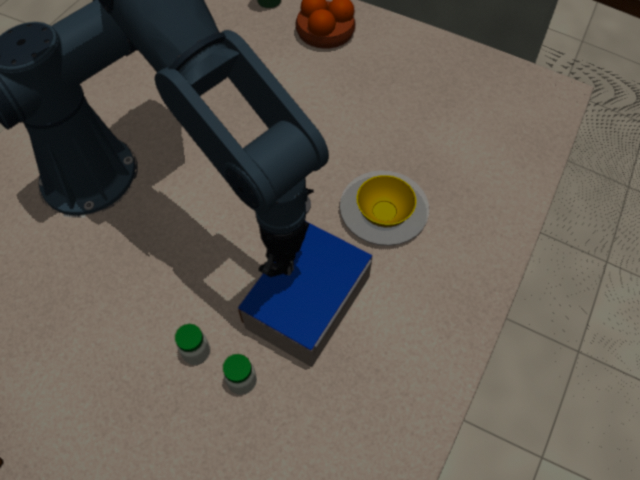

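The lid lies flat, with corners at about (313,228), (371,257), (312,348) and (243,308), and the fingertip is pressing on it at z = 0.091. I'll press a little more, lift away, and check from above.

```bash
python3 -m handwheel '[[[-1,0,0,0.1,0,0,0],[-1,0,0,0.15,0,0,0],[-1,0,0,0.15,0,0,0]]]'; python3 -m handwheel '[[[-1,0,0,-2,0,0,0],[-1,0,0,-6,0,0,0],[-1,0,0,-12,0,0,0],[-1,-5,0,-16,0,0,0],[-1,-11,0,-16,0,0,0],[-1,-17,0,-16,0,0,0],[-1,-20,0,-16,0,0,0],[-1,-20,0,-16,0,0,0],[-1,-20,0,-16,0,0,0]]]'
python3 - <<'E'
from bench import camera
from h import *
c=camera('top');cv2.imwrite('pics/t4.png',c['frame']);P=cloud(c)
m=mask(c,(105,120,40),(130,255,255));q=P[m];q=q[(q[:,2]>.05)&(q[:,2]<.15)]
A=np.c_[q[:,:2],np.ones(len(q))];k=np.linalg.lstsq(A,q[:,2],rcond=None)[0]
print('lid slope',k,'z',np.percentile(q[:,2],[2,50,98]),'x',np.percentile(q[:,0],[1,99]))
hsv=mask(c,(5,120,30),(22,255,200))&(P[...,2]>.052)&(P[...,2]<.07)&(P[...,0]>.45)&(P[...,0]<.55)
d=P[hsv]
for y in(.05,.0,-.1):
    s=d[abs(d[:,1]-y)<.01];print(y,len(s),s[:,0].min() if len(s) else None, 'home', .672-.162-.055*(y+.043))
for nm,lo,hi in(('g',(50,100,40),(75,255,255)),('y',(22,150,60),(33,255,255))):
    n,l,st,ce=cv2.connectedComponentsWithStats(mask(c,lo,hi).astype(np.uint8))
    for i in range(1,n):
        if st[i,4]>80: print(nm,ce[i].round(),np.median(P[l==i],0).round(3))
E
```

```text
time_s: 11.12
eef_pos: [0.5521, -0.037, 0.0908]
eef_rot: [0.0, 1.0, -0.027, -0.0]
wrist_force: [-8.2, 2.1, 16.8]
opening: 0.003
grasp_force: 8.6
time_s: 12.25
eef_pos: [0.353, -0.0264, 0.2492]
eef_rot: [0.0, 1.0, -0.027, 0.001]
wrist_force: [0.8, 0.1, -0.2]
opening: -0.0
grasp_force: 0.0
lid slope [ 0.00236284 -0.00055351  0.09033325] z [0.08916776 0.09182291 0.09439829] x [0.51773999 0.67061164]
0.05 44 0.5159519803132653 home 0.504885
0.0 40 0.5123090989304674 home 0.5076350000000001
-0.1 42 0.5066205434797301 home 0.513135
g [508. 254.] [ 0.566 -0.233  0.079]
g [507. 316.] [ 0.46  -0.226  0.079]
y [256. 214.] [0.647 0.217 0.042]
```

View pics/t4.png

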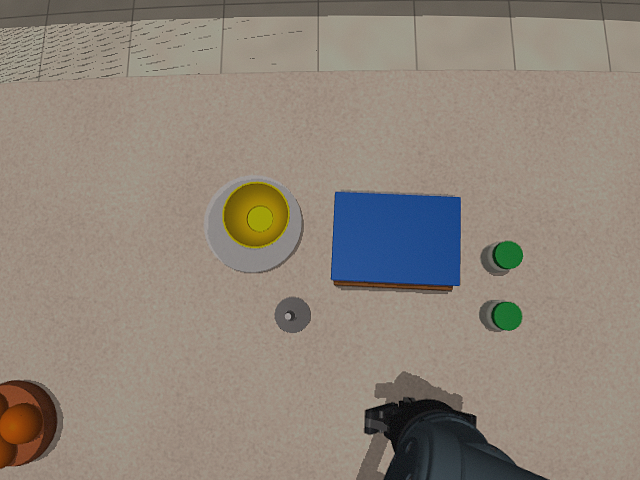

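The lid is flat (slope 0.002), the drawer face is at its home position (x ≈ 0.510), the bystanders have not moved, and the arm is clear.

```bash
python3 -c "
from bench import ctrl
print(ctrl.hand_in())"
```

```text
the job is handed in; nothing more can be done
None
```

I handed the job in: the drawer is against its stop, the lid lies flat, the jars, bowl and funnel look unmoved, and the arm is clear; hand-in returned no verdict.

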